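# Clamp a club head in the bench fixture

## Task

Clamp the black club head that lies in the blue fixture: with the back of a finger swing the steel strap all the way over it until the strap meets its stop, and only then push the red cam lever fully down, so that the rubber foot presses on the head. This is pushing work with shut fingers: do not lift or carry anything, keep the hand off the head, leave the other things on the table where they are, and finish with the hand clear.

Things in the scene. Friction and masses are not known exactly. Their poses are not given: they have to be found in the camera images.
- fixture: Blue base plate screwed to the table, 150 (x) by 270 (y) by 14 mm, with a low nest (rails to 28 mm above the table) that holds the club head, a steel pivot post (26 mm across, axis at y = -105 mm) and a stop pin (12 mm across, at x = -20.5, y = -64 mm, top 98 mm above the table, on the side away from the swing). Origin: centre of its underside, on the table; x and y along its edges, z up.
- strap_pivot (a point): Point on the vertical axis of the strap's pivot, at the strap's top face, 98 mm above the table; the frame is that of the fixture. A nut stands 7 mm above it.
- strap (a joint): Angle in rad by which the strap stands open. 0: against its stop, right over the head, the strap pointing from the pivot along the fixture's +y. Positive angles turn it toward the fixture's +x (clockwise from above); it runs from 0 to 1.6 and starts 0.8 to 1.25 open. At angle a it points from the pivot along (sin a, cos a) in the fixture's x and y. A stiff pivot: it stays where it is left; about 1 N at its end moves it.
- strap_end (a point): Point in the middle of the strap near its free end, 165 mm from the pivot axis and 91 mm above the table. The strap is a level steel bar 28 mm wide and 14 mm thick (84 to 98 mm above the table) that ends 180 mm from the pivot; its plain last 40 mm are the place to push. Below it are the foot and the head (crown 49 mm above the table).
- lever (a joint): Angle in rad of the cam lever that sits on the strap, 125 mm from the pivot. 0: up, the lever leaning back toward the pivot 60 degrees above level. It grows as the lever is pushed down and toward the pivot, to 0.98: fully down, lying nearly level along the strap (4 degrees above level). It swings in the upright plane through the strap. A stiff cam: stays where it is left; it takes about 3 to 10 N at the ball. Starts at 0 to 0.1.
- lever_grip (a point): Centre of the red ball, 18 mm across, at the end of the cam lever, 85 mm from the lever's axis. That axis is level, across the strap, 125 mm from the pivot and 110 mm above the table. Lever up: the ball is 184 mm above the table; down: 116 mm, 40 mm from the pivot axis.
- foot: Round rubber foot, 20 mm across, on a plunger under the strap 125 mm from the pivot. Origin: centre of its underside, z up; 55 mm above the table with the lever up. The cam drives it down up to 11 mm; it is sprung (2 N/mm) and presses on the head with about 5 to 8 N when the strap is fully over and the lever fully down.
- head: Loose black hybrid club head lying on its sole in the nest, 76 (x) by 105 (y) by 60 mm, 0.24 kg; body 37 mm high, the silver hosel rises at its -y end. Origin: centre of its underside, 14 mm above the table. It stays in the nest, untouched by the hand.
- spare_head: Bystander: loose black club head standing on the table left of the fixture and farther away, 65 by 105 by 75 mm. Origin: centre of its underside.
- tape: Bystander: roll of brown tape lying flat left of the fixture, 72 mm across, 18 mm high. Origin: centre of its underside.
- marker: Bystander: red and white felt marker lying right of the fixture, 124 mm long, 14 mm thick. Origin: below its middle, on the table.
- stickers: Bystander: green roll of stickers lying flat right of the fixture and farther away, 70 mm across, 22 mm high. Origin: centre of its underside.

How it is judged:
By the outcome, as a careful person would: the job done as asked, in the order asked, and still so for the second after the job is handed in, with the robot touching nothing.
It also fails if it takes over 53 s, if anything falls off the work surface, if the arm or the gripper's body presses on something with over 40 N, if the wrist force passes 120 N, or if a joint passes its speed limit or range.

## Robot

A 6-joint arm with a two-finger parallel gripper is mounted at the origin on a cart in front of the work surface, level with it; the furniture and walls round the work are solid. World frame = base frame: x ahead of the robot, y to its left, z up, the work surface at z = 0. Lengths are in m, angles in rad, forces in N, time in s.
With the tool pointing down it reaches from about 0.35 to 0.775 m from the base axis. Payload 7.3 kg.
Tool frame: the origin (TCP) lies at the centre of the arm's flange, where the gripper is bolted on; the fingertips stand 178 mm ahead of it and the grasp point (between the pads) lies 159 mm ahead of it; z points along the fingers, y is the line along which they close (so a half turn about z gives the same grasp; the last joint's range is limited). The gripper opens to 92 mm and grips with 3 to 60 N. Pads are 19 mm wide; open, the fingers measure 130 mm over their backs; the gripper's body (75 mm by 190 mm) begins 47 mm behind the grasp point.
Start: joints at [1.02, 0.342, 1.524, -0, 1.275, -0.146], TCP at [0.207, 0.483, 0.405] pointing down, gripper open.
Joint ranges: [-2.53, 2.53], [-0.77, 2.02], [0.04, 2.7], [-1, 4.14], [0.28, 2.66], [-3.11, 3.11]. Speed limits (rad/s): [2.57, 2.57, 3.14, 3.14, 3.14, 3.14].

## Interface

Orientations are given as [roll, pitch, yaw] about the fixed x, y, z axes, in that order (R = Rz(yaw) Ry(pitch) Rx(roll)).
In Python, from cell import telemetry, vision, ticket gives the robot as it stands.
- The arm moves only by the shell command python3 -m crank 'ROWS' [FORCE]. ROWS is JSON, a list of rows, each a list of 5 numbers: the gripper command: -1 is shut, 1 is fully open, values between are in proportion, then the shift along the tool's x, y, z in mm, then the turn about the tool's z in rad. In form: [[fingers, dx, dy, dz, roll], ...]. A call has 1 to 12 rows; each row is the pose to reach, as a shift and turn from the pose commanded when the call began, along the tool's axes at that moment; what a row does not reach only later rows make up. A row lasts 1/12 s, in which the tool goes at most 41.7 mm and 7.16 degrees, less where a joint would pass 70% of its speed; a pose out of reach is approached as far as the arm can. A call with a gripper value outside its range is refused whole. The fingers move at their own pace and stop on an object; FORCE is the grip in N (left out, the last holds). Time passes only in rows, so rows that repeat a pose let the fingers close. It gives the time, the measured TCP pose, the force, the opening and the grip force at its end, in the units of the state.
- telemetry.observe(): the state, without advancing time (a new reading comes with each control period).
- vision.read_camera(name): name is "side" or "top"; returns (picture, depth): 400x640x3 uint8, red, green, blue; 400x640 float32, m along the optical axis (not along the pixel's ray), 0 where there is no reading.
- vision.get_calibration(name): a dict with "camera_matrix" (3x3 intrinsics, pixels), "rvec" (rotation vector, rad) and "tvec" (3), from world to camera coordinates, as OpenCV has them. Camera axes: x right, y down, z forward; pixel columns grow to the right and rows downward; lengths in m; the calibration is good to about 2 mm. A picture is of the moment at which its call begins. get_calibration takes no time and is no camera call.
- ticket.hand_in(): hands the job in; it is judged then, once.
The state is a dict: "time": time; "qpos": joint angles; "qvel": joint speeds; "joint_efforts": joint torques, N m; "tool_pos": TCP position; "tool_rot": TCP orientation; "contact_force": force on the tool from outside, world axes, zero at the start; "torque": the same for the moment, N m; "opening": finger opening in m; "grip_force": force on a finger pad.
Only numpy, scipy, OpenCV 4.12 (cv2) and the standard library are available. Lean on these libraries where they do the work, as an engineer would, in place of code of your own. Each camera call takes 0.05 s, during which the arm holds its last target. There are 200 camera calls.

## Working session

There is one attempt and no reset: what is moved stays moved. The work goes in short steps, Python scripts to look and compute and a shell command to move; the robot and the scene stay as the last step left them, time stands still between calls to the robot, and variables do not carry over. Pictures are saved under pics/ and viewed, at most 10 in all, crops included, and the job is handed in when it is done.

```bash
ls; mkdir -p pics
cat > h.py <<'E'
import numpy as np, cv2
from cell import telemetry, vision, ticket
def cal(n):
    c=vision.get_calibration(n); K=np.array(c["camera_matrix"],float)
    R=cv2.Rodrigues(np.array(c["rvec"],float))[0]; t=np.array(c["tvec"],float).ravel(); return K,R,t
def cloud(n,d):
    K,R,t=cal(n); v,u=np.mgrid[:d.shape[0],:d.shape[1]]
    p=np.stack([(u-K[0,2])/K[0,0]*d,(v-K[1,2])/K[1,1]*d,d],-1)
    return (p-t)@R
def proj(n,P):
    K,R,t=cal(n); q=(np.atleast_2d(P)@R.T+t)@K.T; return q[:,:2]/q[:,2:]
E
python3 - <<'E'
from h import *
for n in("top","side"):
    p,d=vision.read_camera(n); np.savez(f"/tmp/{n}.npz",p=p,d=d)
    cv2.imwrite(f"pics/{n}1.png",p[:,:,::-1])
    K,R,t=cal(n); print(n,K.tolist(),(-R.T@t).round(3))
s=telemetry.observe(); print(s)
E
```

```text
pics
top [[485.7877251569177, 0.0, 311.8393911838186], [0.0, 485.7877251569177, 200.4233514083885], [0.0, 0.0, 1.0]] [0.349 0.136 1.338]
side [[451.4509762449512, 0.0, 325.40885933882595], [0.0, 451.4509762449512, 191.22668702263556], [0.0, 0.0, 1.0]] [ 0.345 -0.768  0.894]
{'time': 0.1, 'qpos': array([ 1.02002445e+00,  3.42647287e-01,  1.52493653e+00,  1.77843639e-05,
        1.27540139e+00, -1.46031570e-01]), 'qvel': array([ 0.00158622, -0.00207578, -0.00091443,  0.00016367,  0.00016997,
       -0.00028457]), 'joint_efforts': array([ 1.02343649e-03, -4.32004845e+01, -2.44693708e+01,  7.17431470e-02,
        5.28009573e-02, -5.50246671e-05]), 'tool_pos': array([0.20666077, 0.48247767, 0.40411203]), 'tool_rot': array([-3.14021739e+00, -2.19461108e-04,  2.73684701e+00]), 'contact_force': array([0.36603735, 0.08469806, 0.10078956]), 'torque': array([0.00813619, 0.00318136, 0.00059756]), 'grip_force': 0.0, 'opening': 0.09161757726765403}
```

View pics/top1.png

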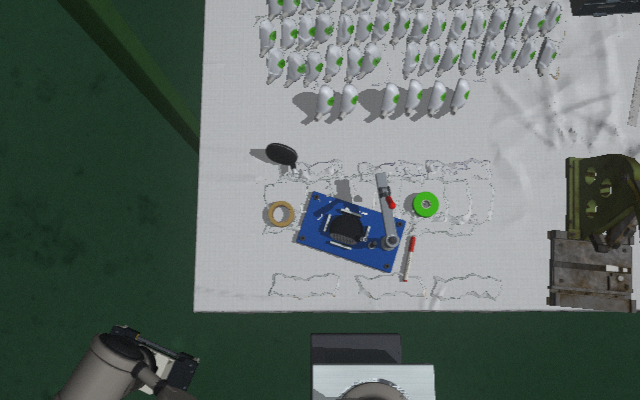

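View pics/side1.png

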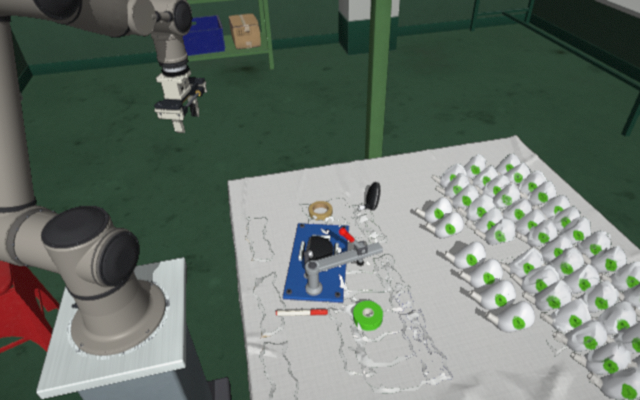

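The top view shows the fixture near (351,231), with the pivot at (390,241) and the strap pointing up to (381,175). The red ball is near (391,203), the stickers at (426,204), the marker at (409,258), the tape at (281,213) and the spare head at (281,154). The side view agrees: pivot (313,262), strap end (378,247), ball (344,232).

Run:
```python
from h import *
for n in("top","side"):
    f=np.load(f"/tmp/{n}.npz"); p,d=f["p"],f["d"]; P=cloud(n,d); hsv=cv2.cvtColor(p,cv2.COLOR_RGB2HSV)
    H,S,V=[hsv[...,i].astype(int) for i in range(3)]; ok=d>0
    roi=ok&(P[...,0]>.3)&(P[...,0]<.75)&(abs(P[...,1])<.35)&(P[...,2]<.25)
    b=roi&(H>100)&(H<125)&(S>150)&(P[...,2]<.03)
    q=P[b]; r=cv2.minAreaRect(q[:,:2].astype(np.float32)*1000); print(n,"blue",b.sum(),r,np.median(q[:,2]))
    s=roi&(P[...,2]>.08)&(P[...,2]<.104)&(S<80)
    q=P[s]; print(" strap",s.sum(),np.median(q[:,2]),"rect",cv2.minAreaRect(q[:,:2].astype(np.float32)*1000), cv2.boxPoints(cv2.minAreaRect(q[:,:2].astype(np.float32)*1000)).round().tolist())
    m=roi&((H<8)|(H>172))&(S>150)&(P[...,2]>.1); q=P[m]; print(" lever red n",m.sum(), q.min(0).round(3),q.max(0).round(3)); 
    top=q[q[:,2]>q[:,2].max()-.012]; print(" ball top",top.mean(0).round(4))
    for nm,c in dict(green=(H>45)&(H<75)&(S>150),red=((H<8)|(H>172))&(S>150)&(P[...,2]<.04)).items():
        q=P[roi&c]; print(" ",nm,q.min(0).round(3),q.max(0).round(3))
```

```text
top blue 3231 ((501.43487548828125, 49.81053161621094), (266.35113525390625, 148.43226623535156), 71.23584747314453) 0.014280868618565857
 strap 693 0.0981501979938554 rect ((626.7318725585938, 54.58821105957031), (404.9459533691406, 155.97518920898438), 43.613807678222656) [[426.0, -29.0], [534.0, -142.0], [827.0, 138.0], [720.0, 251.0]]
 lever red n 62 [ 0.536 -0.044  0.148] [ 0.573 -0.029  0.192]
 ball top [ 0.544  -0.0373  0.1864]
  green [ 0.539 -0.189  0.014] [ 0.608 -0.12   0.03 ]
  red [ 0.368 -0.122  0.009] [ 0.484 -0.09   0.022]
side blue 2066 ((499.24365234375, 47.99646759033203), (269.94891357421875, 144.90155029296875), 71.29940795898438) 0.011425635495614955
 strap 898 0.09470122497972522 rect ((531.3385620117188, -8.727386474609375), (188.16664123535156, 164.31613159179688), 30.308547973632812) [[409.0, 15.0], [492.0, -127.0], [654.0, -32.0], [571.0, 110.0]]
 lever red n 98 [ 0.535 -0.047  0.143] [ 0.569 -0.032  0.187]
 ball top [ 0.5431 -0.0418  0.182 ]
  green [ 0.538 -0.191  0.001] [ 0.605 -0.12   0.024]
  red [ 0.445 -0.124  0.006] [0.596 0.144 0.018]
```

```bash
cat >> h.py <<'E'
C=np.array([.5005,.049]); TH=np.radians(71.25)   # fixture centre, heading of its +y
u=lambda t:np.array([np.cos(t),np.sin(t)])
PIV=C-.105*u(TH)
def rel(target,yaw,cur=None):
    """target tcp xyz and yaw -> dx,dy,dz mm, roll, from current tool pose"""
    s=telemetry.observe(); R=cv2.Rodrigues(np.zeros(3))[0]
    from scipy.spatial.transform import Rotation as Ro
    R=Ro.from_euler("xyz",s["tool_rot"]).as_matrix()
    d=R.T@(np.array(target)-s["tool_pos"])*1000
    y=np.arctan2(R[1,0],R[0,0]); w=-(yaw-y); w=(w+np.pi)%(2*np.pi)-np.pi
    return d.round(1),round(w,3)
def push(th,r,off):   # tool place with finger centre `off` clockwise of the strap's centre line
    return PIV+r*u(th)+off*np.array([np.sin(th),-np.cos(th)])
E
python3 - <<'E'
from h import *
for n in("top","side"):
    f=np.load(f"/tmp/{n}.npz"); p,d=f["p"],f["d"]; P=cloud(n,d); S=cv2.cvtColor(p,cv2.COLOR_RGB2HSV)[...,1]
    D=P[...,:2]-PIV; r=np.hypot(*np.moveaxis(D,-1,0)); a=np.arctan2(D[...,1],D[...,0])
    s=(d>0)&(P[...,2]>.085)&(P[...,2]<.104)&(r<.2)&(r>.03)&(S<100)&(abs(a)<.6)
    q=P[s][:,:2]; vx,vy,x,y=cv2.fitLine(q.astype(np.float32),cv2.DIST_HUBER,0,1e-4,1e-4).ravel()
    dd=np.sign(vx)*np.array([vx,vy]); off=np.cross(dd,PIV-[x,y])
    print(n,s.sum(),"dir deg",np.degrees(np.arctan2(*dd[::-1])),"pivot off line mm",off*1000,"rmax",r[s].max(),"median z",np.median(P[s][:,2]))
    nut=(d>0)&(r<.025)&(P[...,2]>.09); print(" nut",P[nut].mean(0).round(4),PIV.round(4))
t=np.radians(8.4)
print(rel([*push(t,.162,.062),.404],t))
E
```

```text
top 479 dir deg 8.678604 pivot off line mm -2.8333188865414907 rmax 0.18159559337136205 median z 0.09815028838087629
 nut [ 0.4701 -0.0471  0.0997] [ 0.4667 -0.0504]
side 601 dir deg 6.214966 pivot off line mm 2.7570702919272985 rmax 0.17955277936401123 median z 0.09469164709044382
 nut [ 0.4693 -0.0523  0.0966] [ 0.4667 -0.0504]
(array([-6.194e+02, -3.554e+02,  5.000e-01]), np.float64(2.59))<stdin>:7: DeprecationWarning: Arrays of 2-dimensional vectors are deprecated. Use arrays of 3-dimensional vectors instead. (deprecated in NumPy 2.0)
```

```bash
sed -i 's/^PIV=.*/PIV=np.array([.468,-.050])/' h.py
python3 -m crank '[[-1,-34,-20,0,0.12],[-1,-69,-40,0,0.24],[-1,-103,-59,0,0.36],[-1,-138,-79,0,0.48],[-1,-172,-99,0,0.6],[-1,-206,-118,0,0.72],[-1,-241,-138,0,0.84],[-1,-275,-158,0,0.96],[-1,-310,-178,0,1.08],[-1,-344,-197,0,1.2],[-1,-378,-217,0,1.32],[-1,-413,-237,0,1.44]]' 10
python3 - <<'E'
from h import *
t=np.radians(8)
print(rel([*push(t,.162,.062),.404],t))
E
```

```text
time: 1.1
tool_pos: [0.4937, 0.1003, 0.4045]
tool_rot: [-3.141, -0.0, 1.291]
contact_force: [0.5, -0.9, -0.4]
opening: 0.017
grip_force: 0.0
(array([-142.1,  190.1,    0.4]), np.float64(1.151))
```

```bash
python3 -m crank '[[-1,-14,19,0,0.115],[-1,-28,38,0,0.23],[-1,-42,57,0,0.345],[-1,-56,76,0,0.46],[-1,-71,95,0,0.575],[-1,-85,114,0,0.69],[-1,-99,133,0,0.805],[-1,-113,152,0,0.92],[-1,-127,171,0,1.035],[-1,-142,190,0,1.151],[-1,-142,190,0,1.151],[-1,-142,190,0,1.151]]'
python3 - <<'E'
from h import *
t=np.radians(8)
print(rel([*push(t,.162,.062),.256],t))
E
```

```text
time: 2.1
tool_pos: [0.6377, -0.087, 0.4035]
tool_rot: [-3.141, 0.002, 0.145]
contact_force: [-1.4, 0.7, -1.2]
opening: 0.0006
grip_force: 0.0
(array([ -0.7,   1.9, 147.5]), np.float64(0.006))
```

```bash
python3 -m crank '[[-1,0,2,30,0],[-1,0,2,60,0],[-1,0,2,90,0],[-1,0,2,115,0],[-1,0,2,135,0],[-1,0,2,148,0],[-1,0,2,148,0]]'
python3 - <<'E'
from h import *
ims=[]
for n in("top","side"):
    p,d=vision.read_camera(n); c=proj(n,[.58,0,.09])[0].astype(int)
    x,y=max(c[0]-90,0),max(c[1]-75,0); ims.append(cv2.resize(p[y:y+150,x:x+180,::-1],(400,333)))
cv2.imwrite("pics/2.png",np.hstack(ims))
E
```

```text
time: 2.68
tool_pos: [0.6363, -0.0866, 0.2533]
tool_rot: [-3.139, 0.006, 0.149]
contact_force: [-0.0, 0.5, -0.4]
opening: 0.0005
grip_force: 0.0
```

View pics/2.png

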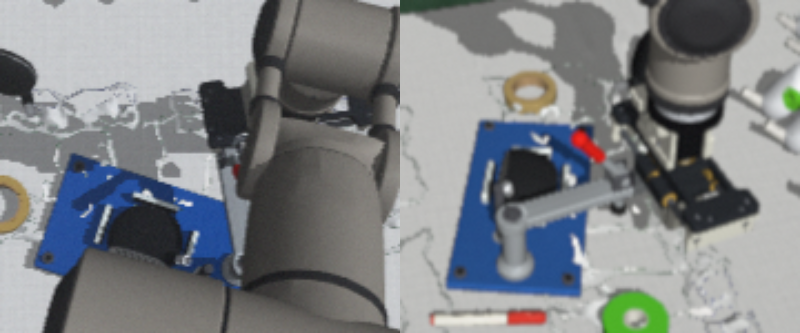

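The hand stands on the right of the strap's free end (about (225,100) left crop, (650,190) right crop). The strap has not been moved and the head and lever are clear. Next I work out the arc.

Run:
```python
from h import *
for t,o in[(8,45),(8,35)]+[(a,33) for a in range(11,42,3)]:
    a=np.radians(t); d,w=rel([*push(a,.162,o/1000),.256],a); print(t,d.round(),round(w,2))
```

```text
8 [ -1. -15.   1.] 0.01
8 [ -1. -25.   1.] 0.01
11 [  1. -36.   1.] -0.04
14 [  2. -44.   1.] -0.1
17 [  3. -53.   1.] -0.15
20 [  3. -62.   1.] -0.2
23 [  3. -70.   1.] -0.25
26 [  2. -79.   1.] -0.31
29 [  1. -88.   1.] -0.36
32 [ -1. -96.   1.] -0.41
35 [  -3. -105.    1.] -0.46
38 [  -5. -113.    1.] -0.52
41 [  -8. -121.    1.] -0.57
```

```bash
python3 -m crank '[[-1,0,-15,0,0],[-1,0,-25,0,0],[-1,1,-36,0,-0.04],[-1,2,-44,0,-0.1],[-1,3,-53,0,-0.15],[-1,3,-62,0,-0.2],[-1,3,-70,0,-0.25],[-1,2,-79,0,-0.31],[-1,1,-88,0,-0.36],[-1,-1,-96,0,-0.41],[-1,-3,-105,0,-0.46],[-1,-5,-113,0,-0.52]]'
python3 - <<'E'
from h import *
print(telemetry.observe()["tool_pos"])
for t in [41,44,47,50,53,56,59,62,65,67,69]:
    a=np.radians(t); d,w=rel([*push(a,.162,.033),.256],a); print(t,d.round(),round(w,2))
E
```

```text
time: 3.78
tool_pos: [0.6163, 0.0247, 0.2578]
tool_rot: [3.14, -0.002, 0.672]
contact_force: [0.6, -1.1, 1.0]
opening: 0.0005
grip_force: 0.6
[0.6163     0.02467308 0.25778657]
41 [ 1. -8.  2.] -0.04
44 [  2. -17.   2.] -0.1
47 [  2. -25.   2.] -0.15
50 [  3. -34.   2.] -0.2
53 [  2. -42.   2.] -0.25
56 [  2. -51.   2.] -0.31
59 [  1. -60.   2.] -0.36
62 [ -1. -68.   2.] -0.41
65 [ -3. -77.   2.] -0.46
67 [ -4. -82.   2.] -0.5
69 [ -6. -88.   2.] -0.53
```

```bash
python3 -m crank '[[-1,1,-8,1,-0.04],[-1,2,-17,1,-0.1],[-1,2,-25,1,-0.15],[-1,3,-34,1,-0.2],[-1,2,-42,1,-0.25],[-1,2,-51,1,-0.31],[-1,1,-60,1,-0.36],[-1,-1,-68,1,-0.41],[-1,-3,-77,1,-0.46],[-1,-4,-82,1,-0.5],[-1,-6,-88,1,-0.53],[-1,-6,-88,1,-0.53]]'
python3 - <<'E'
from h import *
f=np.array(telemetry.observe()["contact_force"]);print(f,telemetry.observe()["tool_pos"])
for o in (33,31,29,27):
    a=TH; d,w=rel([*push(a,.162,o/1000),.256],a); print(o,d.round(1),round(w,2))
E
```

```text
time: 4.78
tool_pos: [0.5564, 0.09, 0.2564]
tool_rot: [3.141, -0.0, 1.2]
contact_force: [0.0, -0.1, -0.3]
opening: -0.0
grip_force: 0.0
[ 0.005674   -0.0639328  -0.27789368] [0.55644359 0.0899675  0.25637025]
33 [ 0.8 -5.8  0.4] -0.04
31 [ 0.7 -7.8  0.4] -0.04
29 [ 0.6 -9.8  0.4] -0.04
27 [  0.5 -11.8   0.4] -0.04
```

```bash
python3 -m crank '[[-1,0,-2,0,-0.02],[-1,1,-4,0,-0.04],[-1,1,-6,0,-0.04],[-1,1,-7,0,-0.04],[-1,1,-7,0,-0.04]]'
python3 -m crank '[[-1,0,-1,0,0],[-1,0,-2,0,0],[-1,0,-2,0,0]]'
```

```text
time: 5.2
tool_pos: [0.5511, 0.0921, 0.2557]
tool_rot: [-3.142, -0.0, 1.235]
contact_force: [0.4, 0.2, -0.7]
opening: 0.0004
grip_force: 0.2
time: 5.45
tool_pos: [0.5493, 0.0927, 0.2557]
tool_rot: [-3.142, -0.0, 1.236]
contact_force: [1.5, 0.2, 0.5]
opening: 0.0005
grip_force: 0.3
```

```bash
python3 -m crank '[[-1,0,-1,0,0],[-1,0,-2,0,0],[-1,0,-2,0,0]]'
python3 -m crank '[[-1,0,-1,0,0],[-1,0,-2,0,0],[-1,0,-2,0,0]]'
```

```text
time: 5.7
tool_pos: [0.5481, 0.0931, 0.2558]
tool_rot: [3.139, -0.0, 1.236]
contact_force: [6.8, -2.3, -3.2]
opening: 0.0003
grip_force: 2.6
time: 5.95
tool_pos: [0.5473, 0.0933, 0.2559]
tool_rot: [3.135, -0.001, 1.236]
contact_force: [10.3, -3.4, -7.6]
opening: 0.0003
grip_force: 5.4
```

Force rising to 11 N in the closing direction: the stop is met. Back off and rise.

```bash
python3 -m crank '[[-1,0,15,0,0],[-1,0,35,0,0],[-1,0,45,-20,0],[-1,0,50,-60,0],[-1,0,50,-100,0],[-1,0,50,-140,0],[-1,0,50,-145,0],[-1,0,50,-145,0]]'
python3 - <<'E'
from h import *
ims=[]
for n in("top","side"):
    p,d=vision.read_camera(n); c=proj(n,[.5,0.03,.09])[0].astype(int)
    x,y=max(c[0]-90,0),max(c[1]-75,0); ims.append(cv2.resize(p[y:y+150,x:x+180,::-1],(400,333)))
    P=cloud(n,d); hsv=cv2.cvtColor(p,cv2.COLOR_RGB2HSV); H,S=[hsv[...,i].astype(int) for i in(0,1)]
    m=(d>0)&((H<8)|(H>172))&(S>150)&(P[...,2]>.1)&(P[...,2]<.25)&(np.hypot(P[...,0]-.5,P[...,1]-.03)<.12); q=P[m]
    if len(q): 
        t=q[q[:,2]>q[:,2].max()-.012]; print(n,"ball",t.mean(0).round(4))
        D=t.mean(0)[:2]-PIV; print(np.hypot(*D),np.degrees(np.arctan2(*D[::-1])))
    a=np.arctan2(P[...,1]-PIV[1],P[...,0]-PIV[0]); r=np.hypot(P[...,0]-PIV[0],P[...,1]-PIV[1])
    s=(d>0)&(P[...,2]>.088)&(P[...,2]<.104)&(r>.135)&(r<.19)&(abs(a-TH)<.4)
    print(n,s.sum(),"strap dir",np.degrees(np.median(a[s])))
cv2.imwrite("pics/3.png",np.hstack(ims))
E
```

```text
time: 6.62
tool_pos: [0.5928, 0.0776, 0.4039]
tool_rot: [3.136, -0.002, 1.236]
contact_force: [0.2, 0.5, -0.2]
opening: 0.0004
grip_force: 0.0
top 0 strap dir nan
side ball [0.4904 0.0199 0.1826]
0.07343637828170689 72.23655625385814
side 44 strap dir 69.58840628267039
  return _methods._mean(a, axis=axis, dtype=dtype,
  ret = ret.dtype.type(ret / rcount)
```

View pics/3.png

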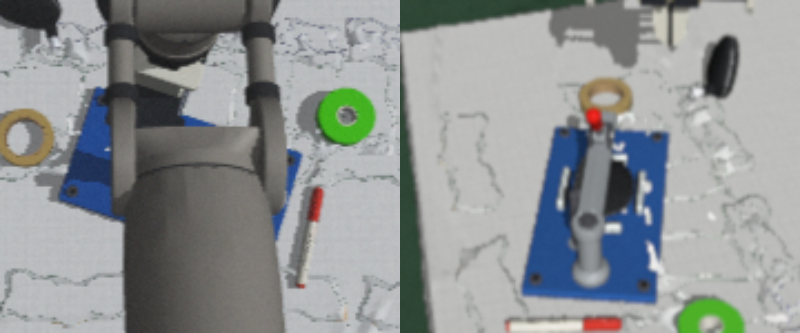

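The strap lies along the fixture's axis, over the head (right crop, strap from (590,225) to (593,130)), with the lever still up and the ball at (593,117). Now the lever arc.

Run:
```python
from h import *
d,w=rel([*push(TH,.082,0),.390],TH);print("over",d,w)
b=d
for f in [60,55,50,45,40,35,30,25,20,15,10,7,4,2]:
    a=np.radians(f); r=.125-.085*np.cos(a); z=.110+.085*np.sin(a)+.009+.178
    d,_=rel([*push(TH,r,0),z],TH); print(f,(d-b).round())
```

```text
over [-79.4 -76.    9.8] -0.008
60 [ 0.  0. 19.]
55 [-6.  0. 23.]
50 [-12.   0.  28.]
45 [-17.   0.  33.]
40 [-22.   0.  38.]
35 [-27.   0.  44.]
30 [-30.   0.  50.]
25 [-34.   0.  57.]
20 [-37.   0.  64.]
15 [-39.   0.  71.]
10 [-41.   0.  78.]
7 [-41.   0.  83.]
4 [-42.   0.  87.]
2 [-42.   0.  90.]
```

```bash
python3 -m crank '[[-1,-20,-19,0,0],[-1,-40,-38,0,0],[-1,-60,-57,0,0],[-1,-79,-76,5,0],[-1,-79,-76,10,0],[-1,-79,-76,10,0]]'
python3 -m crank '[[-1,0,0,10,0],[-1,0,0,19,0],[-1,-6,0,23,0],[-1,-12,0,28,0],[-1,-17,0,33,0],[-1,-22,0,38,0]]'
```

```text
time: 7.22
tool_pos: [0.4939, 0.0277, 0.3884]
tool_rot: [-3.137, 0.001, 1.235]
contact_force: [-0.0, 0.5, 0.6]
opening: 0.0003
grip_force: 0.0
time: 7.72
tool_pos: [0.4878, 0.0067, 0.3524]
tool_rot: [3.142, -0.0, 1.236]
contact_force: [-0.2, 2.2, 3.4]
opening: 0.0007
grip_force: 1.3
```

```bash
python3 -m crank '[[-1,-5,0,6,0],[-1,-8,0,12,0],[-1,-12,0,19,0],[-1,-15,0,26,0],[-1,-17,0,33,0],[-1,-19,0,40,0],[-1,-19,0,45,0],[-1,-19,0,45,0]]'
python3 -m crank '[[-1,0,0,2,0],[-1,0,0,3,0],[-1,0,0,3,0]]'
```

```text
time: 8.38
tool_pos: [0.4814, -0.0112, 0.3068]
tool_rot: [-3.141, 0.0, 1.235]
contact_force: [-0.0, -0.6, 0.1]
opening: 0.0001
grip_force: 0.1
time: 8.63
tool_pos: [0.4815, -0.0107, 0.3047]
tool_rot: [-3.141, 0.0, 1.236]
contact_force: [-0.8, -2.2, 1.3]
opening: 0.0001
grip_force: 1.1
```

```bash
python3 -m crank '[[-1,0,0,1,0],[-1,0,0,2,0],[-1,0,0,2,0]]'
python3 -m crank '[[-1,0,0,1,0],[-1,0,0,2,0],[-1,0,0,2,0]]'
```

```text
time: 8.88
tool_pos: [0.4815, -0.0107, 0.3027]
tool_rot: [3.141, 0.0, 1.236]
contact_force: [-0.8, -2.0, 3.8]
opening: 0.0007
grip_force: 1.7
time: 9.13
tool_pos: [0.4816, -0.0108, 0.3018]
tool_rot: [3.141, -0.0, 1.236]
contact_force: [-3.3, -2.0, 13.7]
opening: 0.0004
grip_force: 6.8
```

```bash
python3 -m crank '[[-1,0,0,1,0],[-1,0,0,1,0]]'
python3 -m crank '[[-1,0,0,-20,0],[-1,0,0,-60,0],[-1,0,0,-100,0],[-1,40,0,-100,0],[-1,80,0,-100,0],[-1,120,0,-100,0],[-1,160,0,-100,0],[-1,200,0,-100,0],[-1,200,0,-100,0],[-1,200,0,-100,0]]'
python3 - <<'E'
from h import *
ims=[]
for n in("top","side"):
    p,d=vision.read_camera(n); c=proj(n,[.5,0.03,.09])[0].astype(int)
    x,y=max(c[0]-90,0),max(c[1]-75,0); ims.append(cv2.resize(p[y:y+150,x:x+180,::-1],(400,333)))
    P=cloud(n,d); hsv=cv2.cvtColor(p,cv2.COLOR_RGB2HSV); H,S=[hsv[...,i].astype(int) for i in(0,1)]
    m=(d>0)&((H<8)|(H>172))&(S>150)&(P[...,2]>.09)&(P[...,2]<.25)&(np.hypot(P[...,0]-.5,P[...,1]-.03)<.12); q=P[m]
    if len(q): print(n,len(q),"red min/max",q.min(0).round(3),q.max(0).round(3))
cv2.imwrite("pics/4.png",np.hstack(ims))
E
```

```text
time: 9.3
tool_pos: [0.4816, -0.0108, 0.3015]
tool_rot: [3.14, -0.0, 1.236]
contact_force: [-6.2, -2.8, 19.6]
opening: 0.0002
grip_force: 9.7
time: 10.13
tool_pos: [0.5473, 0.1804, 0.3985]
tool_rot: [-3.14, -0.0, 1.24]
contact_force: [0.6, -0.8, 1.1]
opening: 0.0004
grip_force: 0.0
top 113 red min/max [ 0.473 -0.021  0.098] [0.5   0.029 0.128]
side 84 red min/max [ 0.472 -0.019  0.111] [0.497 0.028 0.124]
```

View pics/4.png

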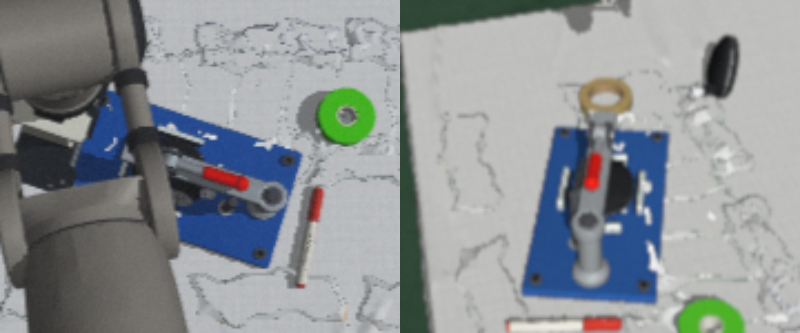

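The lever lies nearly level along the strap (left crop, red from (175,165) to (245,183)), with the ball top at about 125 mm. The strap is over the head and the other things are unmoved. One quick check of the strap angle before handing in.

Run:
```python
from h import *
for n in("top","side"):
    p,d=vision.read_camera(n); P=cloud(n,d); hsv=cv2.cvtColor(p,cv2.COLOR_RGB2HSV); H,S=[hsv[...,i].astype(int) for i in(0,1)]
    D=P[...,:2]-PIV; L=D@u(TH); X=D@np.array([np.sin(TH),-np.cos(TH)])
    red=((H<8)|(H>172))&(S>150)
    s=(d>0)&(P[...,2]>.088)&(P[...,2]<.13)&(abs(X)<.04)
    out=[]
    for lo in np.arange(.03,.19,.02):
        k=s&(L>lo)&(L<lo+.02)
        if k.sum()>8: out.append((round(lo+.01,2),k.sum(),round(1000*(np.percentile(X[k],3)+np.percentile(X[k],97))/2,1)))
    print(n,out)
```

```text
top [(np.float64(0.04), np.int64(103), np.float64(-6.9)), (np.float64(0.06), np.int64(89), np.float64(-1.3)), (np.float64(0.08), np.int64(91), np.float64(-1.6)), (np.float64(0.1), np.int64(89), np.float64(-1.4)), (np.float64(0.12), np.int64(79), np.float64(-1.2)), (np.float64(0.16), np.int64(13), np.float64(-10.2)), (np.float64(0.18), np.int64(33), np.float64(-3.5))]
side [(np.float64(0.04), np.int64(135), np.float64(-6.6)), (np.float64(0.06), np.int64(64), np.float64(-0.9)), (np.float64(0.08), np.int64(51), np.float64(-1.3)), (np.float64(0.1), np.int64(56), np.float64(-1.6)), (np.float64(0.12), np.int64(106), np.float64(-1.8)), (np.float64(0.14), np.int64(18), np.float64(-0.3)), (np.float64(0.16), np.int64(30), np.float64(-1.3)), (np.float64(0.18), np.int64(33), np.float64(-1.1))]
```

```bash
python3 -c "
from cell import ticket; print(ticket.hand_in())"
```

```text
the job is handed in; nothing more can be done
None
```

I swung the strap over the head to its stop, pushed the cam lever fully down after that, left the hand clear and handed the job in at about 10 s; the foot's pressure on the head was not measured directly.

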